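# Find the push-catch among the stool's inlays and spring the drawer

### The job

One of the four wooden inlays in the top of the teal coffee stool is a hidden push-catch that looks just like the rest. Feel along the inlays with your fingertips for the one that gives, press it fully home so that the concealed drawer springs out, then let go so the catch comes back up, and draw clear. Pick nothing up, and leave the cups, the incense burner with its lid and the spoon where they are.

Things in the scene. Friction and masses are not known exactly. Their poses are not given: they have to be found in the camera images.
- stool: fixed low teal wooden stool, 340 (x) by 430 (y) mm, flat top 130 mm up; origin on the platform under its middle, z up; its -x side faces the robot and hides the drawer. In a row along y, 80 mm towards -x of its middle, four 51 mm square pockets each hold a wooden inlay 48 mm square, face 2 mm below the top. All look alike: three are solid, one (it varies) is the push-catch
- inlay_1 (a point): middle of the face of inlay 1 (128 mm above the platform, 2 mm below the stool top); the inlays are numbered from the stool's +y end, 75 mm from one to the next; z up out of the face
- inlay_2 (a point): middle of the face of inlay 2 (128 mm above the platform, 2 mm below the stool top); the inlays are numbered from the stool's +y end, 75 mm from one to the next; z up out of the face
- inlay_3 (a point): middle of the face of inlay 3 (128 mm above the platform, 2 mm below the stool top); the inlays are numbered from the stool's +y end, 75 mm from one to the next; z up out of the face
- inlay_4 (a point): middle of the face of inlay 4 (128 mm above the platform, 2 mm below the stool top); the inlays are numbered from the stool's +y end, 75 mm from one to the next; z up out of the face
- catch (a joint): travel in m of the hidden push-catch, the one inlay that gives: 0 at rest, 0.006 pressed fully home. It moves straight down on a spring, about 2 N to start and 5 N at the bottom, frees the drawer a little over 4 mm down, and springs back up when let go
- drawer (a joint): opening in m of the concealed drawer in the stool's -x side: 0 shut and latched, 0.06 sprung fully out towards the stool's -x side. It has no handle; its own spring drives it out in about half a second once the catch frees it, and it then stays out
- cup_a: white porcelain cup without handle, 62 mm across the rim, 48 mm tall, standing loose on the stool top behind the inlays; origin at the centre of its underside; not to be moved
- cup_b: white porcelain cup without handle, 62 mm across the rim, 48 mm tall, standing loose on the stool top behind the inlays; origin at the centre of its underside; not to be moved
- burner: round clay incense burner, 92 mm across, 60 mm tall without its lid, loose on the stool top behind the inlays at the stool's +y side; origin at the centre of its underside; not to be moved
- burner_lid: loose clay lid lying on the burner's rim, 90 mm across, 41 mm tall with its knob; origin at the centre of its underside; not to be moved
- spoon: steel slotted spoon lying loose and flat on the stool top behind the inlays, 212 mm long, 5 mm thick, bowl 64 mm across; origin under its middle, x axis towards the bowl; not to be moved

How it is judged (in metres and radians):
On the way:
1. the hidden catch is pressed home (at least 5 of its 6 mm) (value of joint catch above 0.005 m), for 0.05 s.
At the end, for the whole second after the job is handed in: The drawer is at least 50 mm out, the catch has come back up to within 1.5 mm of rest, and cups, burner, lid and spoon lie within 20 mm of where they were and upright (within 0.2 rad) (value of joint drawer above 0.05 m and value of joint catch below 0.0015 m and distance of each of cup_a, cup_b, burner, burner_lid, spoon from where it was at the start of the episode below 0.02 m and angle between each of cup_a, cup_b, burner, burner_lid, spoon's own z axis and vertical below 0.2 rad); the robot touches nothing.
It fails at once if a cup, the burner, its lid or the spoon is lifted, carried or pushed more than 20 mm (distance of any of cup_a, cup_b, burner, burner_lid, spoon from where it was at the start of the episode above 0.02 m).
It also fails if it takes over 48 s, if anything falls off the work surface, if the arm or the gripper's body presses on something with over 40 N, if the wrist force passes 120 N, or if a joint passes its speed limit or range.

### The arm

A 6-joint arm with a two-finger parallel gripper is mounted at the origin on the work surface. World frame = base frame: x ahead of the robot, y to its left, z up, the work surface at z = 0. Lengths are in mm, angles in rad, forces in N, time in s.
With the tool pointing down it reaches from about 375 to 750 mm from the base axis. Payload 9 kg.
Tool frame: the origin (TCP) lies on the centre line of the jaws, within the pads' length; the fingertips stand 8 mm ahead of it and the grasp point (between the pads) lies 11 mm behind it; z points along the fingers, x is the direction in which the jaws open and shut, and the axes are right-handed (so a half turn about z gives the same grasp; the last joint's range is limited). The gripper opens to 85 mm and grips with 20 to 120 N. Pads are 22 mm wide; open, the fingers measure 114 mm over their backs; the gripper's body (76 mm by 85 mm) begins 54 mm behind the grasp point. The pads swing forward as they close: fully open they stand 13 mm farther back than shut.
Start: joints at [1.02, 0.104, 0.097, 1.564, 0, 1.353], TCP at [196.019, 567.109, 239.331] pointing down, gripper open.
Joint ranges: [-2.99, 2.99], [-0.84, 1.86], [-1.1, 1.16], [-1.84, 2.11], [-1.51, 1.56], [-3.14, 3.14]. Speed limits (rad/s): [2.22, 2.22, 2.57, 3.14, 3.14, 3.14].

### API

Orientations are given as a rotation vector (axis times angle).
In Python, from bench import reach, servo_line, goto_joints, move_gripper, pause, solve_ik, observe, camera, MotionError, job_done, find_in gives the robot as it stands. Calls block until the motion is done:
- reach(position, orientation): joint-space move of the TCP to a pose.
- servo_line(position, rate=150, rot=None): straight line of the TCP; rot=None keeps the orientation; rate is the mean speed in mm/s.
- goto_joints(angles): joint-space move.
- move_gripper(opening, effort=None): opening from 0.0 (shut) to 1.0 (fully open); effort is the grip in N (None keeps the last); returns when the fingers have stopped.
- pause(seconds).
- solve_ik(position, orientation): joint angles nearest the present ones, or None.
- observe(): the state.
- camera(name): name is "scene" or "top" or "wrist"; returns a dict with "frame" (480x640x3 uint8, red, green, blue), "range_z" (480x640 float32, mm along the optical axis (not along the pixel's ray), 0 where there is no reading), "K" (3x3 intrinsics, pixels), "origin" and "attitude" of the camera in the world. Camera axes: x right, y down, z forward; pixel columns grow to the right and rows downward; lengths in mm; the calibration is good to about 2 mm. A picture is of the moment at which its call begins.
A pose or a line that the arm cannot do raises MotionError and nothing moves.
- job_done(): hands the job in, once; it reports no verdict.
Trained networks look in the newest picture that a camera, given by its name, has taken for a name from the list of things; names that differ only in an ending like _2 or _b are one class to them, and where a whole thing is asked for, a point or a joint stands for the part that bears it (a point fixed in the world has none). Each returns a list of dicts, best first, with "conf" (0 to 1); they miss things now and then, are a little off and sometimes report something else, mostly with a low value. They report only what shows in the picture. A call takes as long as a camera call.
- find_in(name, camera): "rect" ([left, top, width, height] in pixels, round what is visible of it).
The state is a dict: "time": time; "q": joint angles; "qd": joint speeds; "tau": joint torques, N m; "eef_pos": TCP position; "orientation": TCP orientation; "ft_force": force on the tool from outside, world axes, zero at the start; "moment": the same for the moment, N m; "width": opening from 0.0 (shut) to 1.0 (fully open).
Only numpy, scipy, OpenCV 4.12 (cv2) and the standard library are available. Lean on these libraries where they do the work, as an engineer would, in place of code of your own. Each camera call takes 0.05 s, during which the arm holds its last target. There are 200 camera calls.

## Working session

There is one attempt and no reset: what is moved stays moved. The work goes in short steps, each a Python script; the robot and the scene stay as the last script left them, time stands still between calls to the robot, and variables do not carry over. Pictures are saved under pics/ and viewed, about 8 in all and at most 12, crops included, and the job is handed in when it is done.

```bash
mkdir -p pics
python3 - <<'E'
from bench import *
import cv2,numpy as np
for n in("top","scene"):
    c=camera(n); cv2.imwrite(f"pics/{n}1.png",c["frame"][:,:,::-1]); print(n,c["K"].tolist(),c["origin"],c["attitude"])
    np.savez(f"{n}.npz",**{k:np.array(v) for k,v in c.items()})
    for t in("stool","inlay_1","cup_a","burner","spoon"):
        print(t,[(d["rect"],round(d["conf"],2)) for d in find_in(t,n)][:4])
s=observe();print(s["time"],s["orientation"],s["ft_force"])
E
```

```text
top [[563.8383661514641, 0.0, 313.77149358814404], [0.0, 563.8383661514641, 231.0724430278124], [0.0, 0.0, 1.0]] [ 568.51493115   38.92461309 1178.66957343] [-2.17187509  2.18853032 -0.08402212]
stool [([210.2, 136.3, 261.3, 220.1], 0.62)]
inlay_1 [([214.6, 138.0, 254.8, 218.8], 0.66)]
cup_a [([332.7, 216.5, 35.5, 33.3], 0.84), ([377.7, 193.2, 37.2, 37.1], 0.63)]
burner [([246.4, 187.0, 2.2, 5.5], 0.42)]
spoon [([303.3, 167.9, 109.2, 34.0], 0.94)]
scene [[509.4040267452526, 0.0, 321.89868543425354], [0.0, 509.4040267452526, 236.49210520790413], [0.0, 0.0, 1.0]] [1003.84220533  388.9807181   830.92602328] [-1.08404744 -2.57140022  0.8509843 ]
stool [([161.1, 121.8, 311.0, 267.1], 0.9)]
inlay_1 [([161.5, 121.9, 310.1, 272.8], 0.87)]
cup_a [([283.5, 192.7, 36.5, 43.0], 0.77), ([238.8, 175.3, 35.6, 40.7], 0.65)]
burner [([164.9, 123.4, 305.7, 265.6], 0.7), ([319.7, 300.3, 59.9, 31.9], 0.56)]
spoon [([198.9, 222.4, 109.0, 63.4], 0.88), ([319.7, 264.5, 60.1, 54.2], 0.39)]
0.6 [-2.55865892e+00 -1.82279138e+00 -1.73726300e-04] [0.91931932 0.54959361 0.11487667]
```

View pics/top1.png

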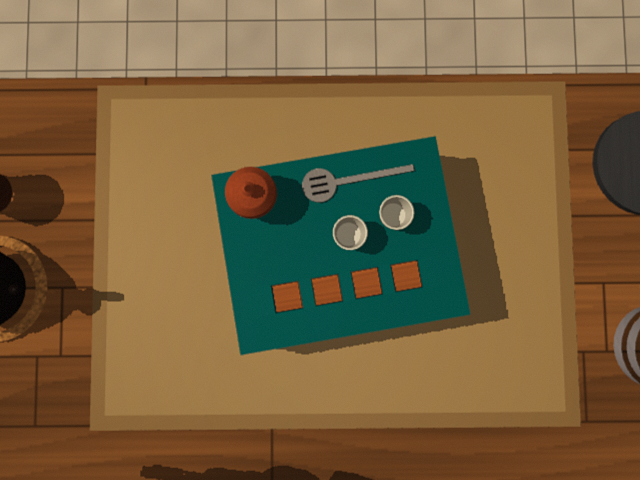

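View pics/scene1.png

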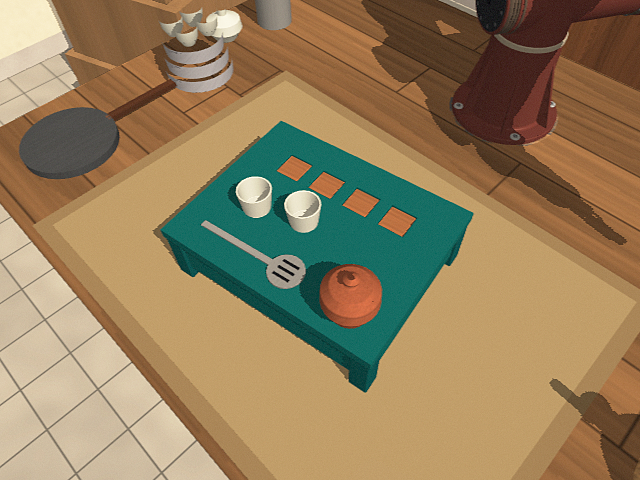

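Both views show the four inlays in a row, at top pixels (287,297), (327,290), (367,283) and (406,276). Image left is +y, so inlay 1 is the leftmost. The cups at (350,233) and (396,212), the spoon, and the burner at (250,192) are all behind the row.

```bash
cat > loc.py <<'E'
import numpy as np,cv2
from scipy.spatial.transform import Rotation as R
def world(c,u,v,z): 
    K=c["K"]; r=np.array([(u-K[0,2])/K[0,0],(v-K[1,2])/K[1,1],1.0])
    return R.from_rotvec(c["attitude"]).apply(r*z)+c["origin"]
def inlays(f):
    c=dict(np.load(f)); h=cv2.cvtColor(c["frame"],cv2.COLOR_RGB2HSV)
    m=((h[...,0]<16)&(h[...,1]>110)).astype(np.uint8)
    t=((h[...,0]>75)&(h[...,0]<100)&(h[...,1]>120)).astype(np.uint8)
    k=max(cv2.findContours(t,cv2.RETR_EXTERNAL,cv2.CHAIN_APPROX_NONE)[0],key=cv2.contourArea)
    hull=np.zeros_like(m);cv2.drawContours(hull,[cv2.convexHull(k)],-1,1,-1); m&=hull
    n,lab,st,ce=cv2.connectedComponentsWithStats(m)
    P=[]
    for i in range(1,n):
        if st[i,4]<150: continue
        ys,xs=np.where(lab==i); z=np.median(c["range_z"][lab==i]); 
        p=world(c,*ce[i],z); print(f,st[i,4],ce[i].round(1),p.round(1)); P.append(p)
    return P,c,t
if __name__=="__main__":
    for f in("top.npz","scene.npz"):
        P,c,t=inlays(f)
        ys,xs=np.where(cv2.erode(t,np.ones((5,5))))
        z=np.array([world(c,u,v,c["range_z"][v,u])[2] for u,v in list(zip(xs,ys))[::20] if c["range_z"][v,u]>0]); print("teal z",np.percentile(z,[10,50,90]))
E
python3 loc.py
```

```text
top.npz 2078 [250.4 192.3] [713.9 150.2 206.5]
top.npz 712 [406.1 275.5] [ 567.6 -130.3  128. ]
top.npz 714 [366.4 282.5] [555.1 -56.2 128. ]
top.npz 716 [326.6 289.4] [542.9  17.7 128.1]
top.npz 715 [286.8 296.4] [530.6  91.5 128.1]
teal z [127.52952489 130.00636708 132.40168541]
scene.npz 471 [294.  168.1] [ 569.3 -132.2  128.7]
scene.npz 512 [326.4 184.7] [556.7 -58.6 128. ]
scene.npz 552 [360.5 202.5] [545.1  15.8 128.4]
scene.npz 607 [396.8 221.1] [532.7  89.6 128.1]
scene.npz 3179 [350.2 295.1] [730.4 158.9 204. ]
teal z [118.32707044 129.99515811 131.69471466]
```

```bash
cat > feel.py <<'E'
from bench import *
import numpy as np
from scipy.spatial.transform import Rotation as R
I=np.array([[531.7,90.6],[544,16.8],[555.9,-57.4],[568.5,-131.2]])
d=(I[0]-I[3])/np.linalg.norm(I[0]-I[3]); yv=np.array([*d,0]); z=np.array([0,0,-1.])
def rot(s): x=s*yv; return R.from_matrix(np.c_[x,np.cross(z,x),z]).as_rotvec()
def fz(ref=0): return np.mean([observe()["ft_force"][2] for _ in range(3)])-ref
def feel(i,rotv,zmin=126.5,flim=12):
    p=I[i-1]; pause(.15); f0=fz(); zt=139.; hist=[]
    servo_line([*p,zt],rate=60)
    while zt>zmin:
        zt-=1; servo_line([*p,zt],rate=20); pause(.05); s=observe(); f=s["ft_force"]-np.array([0,0,f0])
        hist.append((round(zt,1),round(s["eef_pos"][2],2),round(f[2],1)))
        if abs(f[2])>flim: break
    print(i,hist,"t",round(observe()["time"],2)); return hist
E
python3 - <<'E'
from feel import *
move_gripper(0.0,20)
q=[solve_ik([*I[0],165],rot(s)) for s in(1,-1)]; print(q)
q0=np.array(observe()["q"]); s=min((s for s,a in zip((1,-1),q) if a is not None),key=lambda s:np.abs(np.array(q[0 if s==1 else 1])-q0).max())
print(s); reach([*I[0],165],rot(s)); o=observe(); print(o["time"],o["eef_pos"],o["width"],fz())
h=feel(1,None)
servo_line([*I[0],150],rate=100); print(fz(),observe()["time"])
E
```

```text
[array([-7.38816730e-02, -8.25594294e-02, -2.25260032e-01,  1.42809572e+00,
       -4.44089210e-16, -2.38299143e-01]), array([-7.38816730e-02, -8.25594294e-02, -2.25260032e-01,  1.42809572e+00,
       -4.44089210e-16,  2.90329351e+00])]
-1
3.475 [531.68793783  91.23687325 165.12897173] 0.004027350421124254 -0.3696561308679956
1 [(138.0, np.float64(138.26), np.float64(-0.2)), (137.0, np.float64(137.0), np.float64(-1.0)), (136.0, np.float64(136.09), np.float64(0.6)), (135.0, np.float64(135.15), np.float64(1.6)), (134.0, np.float64(134.07), np.float64(3.4)), (133.0, np.float64(133.03), np.float64(3.6)), (132.0, np.float64(131.98), np.float64(3.3)), (131.0, np.float64(131.09), np.float64(3.6)), (130.0, np.float64(130.05), np.float64(4.1)), (129.0, np.float64(129.97), np.float64(11.0)), (128.0, np.float64(129.88), np.float64(18.5))] t 7.51
-0.13718361481458116 7.875
```

Inlay 1 gave about 6 mm at 2–5 N and then stopped hard, so it is the catch. Next I back off and check the drawer.

Run:
```python
from feel import *
import cv2
from loc import inlays
servo_line([*I[0],230],rate=150)
reach([380,330,260],rot(-1)); pause(.3)
for n in("top","scene"):
    c=camera(n); np.savez(f"{n}2.npz",**{k:np.array(v) for k,v in c.items()}); cv2.imwrite(f"pics/{n}2.png",c["frame"][:,:,::-1])
    print(n,[(d["rect"],round(d["conf"],2)) for t in("cup_a","spoon") for d in find_in(t,n)][:3])
    inlays(f"{n}2.npz")
print(observe()["time"],fz())
```

```text
top [([379.8, 197.4, 33.0, 31.9], 0.78), ([334.6, 216.6, 28.3, 36.6], 0.63), ([301.8, 166.7, 113.1, 36.9], 0.66)]
top2.npz 2076 [250.4 192.3] [713.9 150.3 206.4]
top2.npz 713 [406.1 275.5] [ 567.5 -130.2  128. ]
top2.npz 716 [366.3 282.5] [555.2 -56.2 128.1]
top2.npz 716 [326.6 289.4] [542.9  17.7 128.1]
top2.npz 713 [286.8 296.4] [530.6  91.6 128.1]
scene [([282.1, 187.6, 37.1, 45.6], 0.76), ([236.7, 175.7, 35.8, 40.7], 0.58), ([199.9, 220.5, 104.6, 67.4], 0.9)]
scene2.npz 469 [294.  168.1] [ 569.  -132.5  128.3]
scene2.npz 512 [326.4 184.7] [556.8 -58.6 128.2]
scene2.npz 553 [360.6 202.5] [544.9  15.6 128.1]
scene2.npz 606 [396.8 221.1] [532.7  89.6 128.2]
scene2.npz 3180 [350.2 295.1] [730.5 159.1 204.2]
13.8917 0.28072239463520593
```

View pics/top2.png

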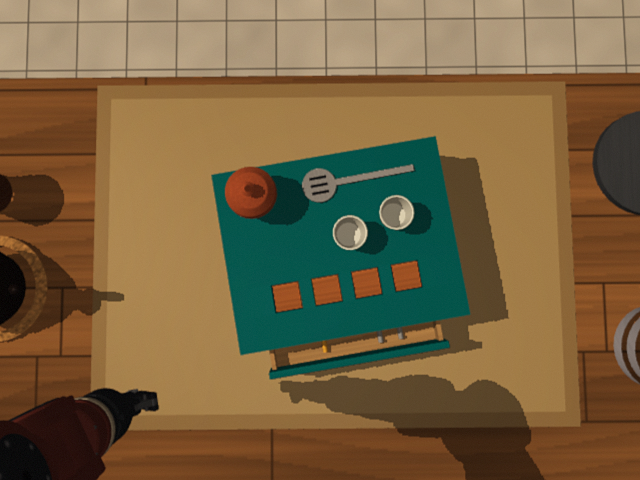

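The drawer stands open: its front edge is at about (275,377) and the stool edge at about (275,347), which is roughly 57–60 mm. Inlay 1's face is back at 128.1 mm, everything else is where it was, and the arm at (150,400) touches nothing.

```bash
python3 -c "
from bench import *
job_done();print(observe()['time'])"
```

```text
the job is handed in; nothing more can be done
the job is handed in; nothing more can be done
```

The job is done and handed in: the hidden push-catch is inlay 1. The last clock reading before hand-in was 13.9 s of the 48 s allowed.

- **Finding and pressing it:** I located the inlays in the top and scene cameras, which agreed to about 2 mm. I then pressed inlay 1 with the shut fingertips. It gave about 6 mm at roughly 2–4 N and then stopped hard, with a peak of about 18 N. Because the first inlay gave, I did not feel the other three.
- **Release and clearing:** I lifted off, moved the arm well clear and took new pictures from both cameras.
- **Drawer:** it stands out roughly 57–60 mm. I read this off the picture by eye, so it is an estimate.
- **Catch:** inlay 1's face measured 128.1–128.2 mm, which is its rest height.
- **Other objects:** the burner with its lid measured within 0.5 mm of where it was. The cups and spoon I compared by eye and by the networks' boxes, which vary by a few pixels; none appeared to have moved.
- **Contact:** the wrist force read about 0.3 N once the arm was clear.

No check failed or disagreed.

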